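# Close up and lock a row of embossing blocks

## Robot

A 6-joint arm with a two-finger parallel gripper is mounted at the origin on the work surface. World frame = base frame: x ahead of the robot, y to its left, z up, the work surface at z = 0. Lengths are in mm, angles in degrees, forces in N, time in s.
With the tool pointing down it reaches from about 250 to 775 mm from the base axis. Payload 8.9 kg.
Tool frame: the origin (TCP) lies between the finger pads; the fingertips stand 19 mm ahead of it and the grasp point (between the pads) is the TCP (ctrl.nose_length is the distance from the TCP to the fingertips, in mm); z points along the fingers, y is the line along which they close (so a half turn about z gives the same grasp; the last joint's range is limited). The gripper opens to 85 mm and grips with 20 to 120 N. Pads are 22 mm wide; open, the fingers measure 114 mm over their backs; the gripper's body (76 mm by 85 mm) begins 54 mm behind the grasp point. The pads swing forward as they close: fully open they stand 13 mm farther back than shut.
Start: joints at [-73.127, 16.656, -8.789, 64.555, 0, 82.019], TCP at [220.67, -476.37, 250.305] pointing down, gripper open.
Joint ranges: [-144.48, 144.48], [-52.06, 99.96], [-74.48, 78.29], [-112.23, 115.85], [-86.99, 84.42], [-180, 180]. Speed limits (degrees/s): [127.2, 127.2, 159.86, 180, 180, 180].

## Interface

Orientations are given as [roll, pitch, yaw] about the fixed x, y, z axes, in that order (R = Rz(yaw) Ry(pitch) Rx(roll)).
In Python, from cell import ctrl, imaging gives the robot as it stands.
- The arm moves only by the tool apply_moves, never from a script. Its argument "increments" is a list of rows, each an object with "xyz": the shift along the tool's x, y, z in cm, a list of three; "twist": the turn, a rotation vector about the tool's x, y, z in degrees, a list of three. In form: [{"xyz": [x, y, z], "twist": [ax, ay, az]}, ...]. A call has 1 to 20 rows; each row is the pose to reach, as a shift and turn from the pose commanded when the call began, along the tool's axes at that moment; what a row does not reach only later rows make up. A row lasts 1/8 s, in which the tool goes at most 62.5 mm and 10.7 degrees, less where a joint would pass 70% of its speed; a pose out of reach is approached as far as the arm can. A call with a gripper value outside its range is refused whole. "claw" is the finger opening in cm, from 0 to 8.54, set as the call begins (left out, the last holds). The fingers move at their own pace and stop on an object; "squeeze" is the grip in N (left out, the last holds). Time passes only in rows, so rows that repeat a pose let the fingers close. It gives the time, the measured TCP pose, the force, the opening and the grip force at its end, in the units of the state.
- ctrl.get_state(): the state, without advancing time (a new reading comes with each control period).
- imaging.snapshot(name): name is "scene" or "top" or "wrist"; returns a dict with "pixels" (480x640x3 uint8, blue, green, red), "fov_y" (degrees; the focal length in pixels is half the picture's height over the tangent of half this angle, whatever the lens; pixels are square), "cx", "cy" (the principal point, pixels), "position" and "attitude" of the camera in the world; the wrist camera has in their place "mount" (4x4, takes a point from camera to tool coordinates, whose origin is the TCP and whose axes are the flange's). Camera axes: x right, y up, looking along -z (the intrinsics and any distortion apply to the point x, -y, -z); pixel columns grow to the right and rows downward; lengths in mm; the calibration is good to about 2 mm. A picture is of the moment at which its call begins: read the wrist's pose just before it. There is no depth.
- ctrl.hand_in(): hands the job in; it is judged then, once.
The state is a dict: "clock": time; "joints": joint angles; "dq": joint speeds; "joint_torque": joint torques, N m; "tool_pos": TCP position; "eef_rot": TCP orientation; "wrist_force": force on the tool from outside, world axes, zero at the start; "wrist_torque": the same for the moment, N m; "width": finger opening in mm; "grasp_force": force on a finger pad.
Only numpy, scipy, OpenCV 4.12 (cv2) and the standard library are available. Lean on these libraries where they do the work, as an engineer would, in place of code of your own. Each camera call takes 0.05 s, during which the arm holds its last target. There are 200 camera calls.

## Task

Five wooden embossing blocks stand in a row in the steel rail: with the fingertips, push the whole row along the rail as one train, from the tail, until the leading block is fully home against the blue end stop. Only then push the red keeper round with a fingertip until it lies fully across the rail behind the last block. Do not lift the blocks out of the rail or pull the row apart, leave everything else on the table where it is, and finish clear of it all.

Things in the scene. Friction and masses are not known exactly. Their poses are not given: they have to be found in the camera images.
- rail: Fixed steel rail. Origin: on the table under the middle of the channel; local y runs along the channel to the end stop, z up, x across. Channel floor 10 mm above the table, 38 mm wide, y = -165 (open end) to +120 mm; side walls 7 mm thick (outer faces x = +-26 mm), tops 18 mm above the table. A hinge ear sticks out to x = -66 mm at y = -56 to -22 mm. Position and yaw (within 0.35 rad) vary.
- stop_face (a point): Centre of the blue end stop's inner face at the height of the channel floor: (0, 120, 10) mm in the rail's frame. The stop is a block across the rail from y = +120 to +145 mm, its top 46 mm above the table.
- keeper_hinge (a point): Vertical hinge axis of the keeper, fixed to the rail at (-45, -39, 21) mm in its frame. Fully across, the keeper's front face is at rail y = -34 mm, 3 mm behind the tail of a row that is fully home; a row that is not home is in its way.
- keeper (a joint): Angle of the red keeper in rad. 0: parked beside the rail, arm pointing along the rail's -y; growing values turn it anticlockwise seen from above, to 1.57 (hard stop), where it points to the rail's +x across the channel. Starts between -0.3 and 0.1 (lowest -0.5). Friction hinge of 0.05 N m: it stays where it is left; 1 N at the pin moves it.
- keeper_pin (a point): Top of the keeper's upright red pin: 12 mm diameter, 66 mm from the hinge axis, top 66 mm above the table. The keeper's arm is a red bar 10 mm thick reaching 76 mm from the hinge axis, 22 to 38 mm above the table, with a round hub of 22 mm diameter at the hinge, top 39 mm above the table.
- block1: Leading block, nearest the end stop: pale wood, 36 mm across the rail (x), 30 mm along it (y), 34 mm high, brass plate with dots on top; 60 to 108 g. Origin: centre of the underside, on the channel floor, so the top is 44 mm above the table. Starts 50 to 95 mm short of home (home: origin at rail y = +105 mm).
- block2: Block 2 of the row, the same as block1, touching block1 on its -y side.
- block3: Block 3 of the row, the same as block1, touching block2 on its -y side.
- block4: Block 4 of the row, the same as block1, touching block3 on its -y side.
- block5: Block 5 of the row, the same as block1, touching block4 on its -y side; the tail block, pushed on its free -y face (home: origin at rail y = -16 mm).
- spare_block: Bystander: spare dark wood block with brass top, 36 x 30 x 34 mm, standing on the table beside the rail on its +x side. Origin: centre of the underside.
- stamp_tool: Bystander: steel stamping tool lying on the table on the +x side of the rail, 104 mm long, 12 mm thick. Origin: underside, near its middle.
- dye_jar: Bystander: amber jar with black cap, 42 mm diameter, 60 mm high, on the rail's -x side near the end stop. Origin: centre of the underside.
- spray_bottle: Bystander: clear bottle with red cap, 52 mm diameter, 150 mm high. Origin: centre of the underside.
- water_bottle: Bystander: blue bottle, 70 mm diameter, 210 mm high. Origin: centre of the underside.
- maul: Bystander: white maul standing on its head, 60 mm diameter, 178 mm high. Origin: centre of the underside.
- tool_cup: Bystander: copper-coloured cup, 72 mm rim, 95 mm high. Origin: centre of the underside.
There are look-alikes about, which are no part of the job. What is shaped like the block2 but purple is not meant.

How it is judged:
By the outcome, as a careful person would: the job done as asked, in the order asked, and still so for the second after the job is handed in, with the robot touching nothing.
It also fails if it takes over 43 s, if anything falls off the work surface, if the arm or the gripper's body presses on something with over 40 N, if the wrist force passes 120 N, or if a joint passes its speed limit or range.

## Working session

There is one attempt and no reset: what is moved stays moved. The work goes in short steps, Python scripts to look and compute and a tool call to move; the robot and the scene stay as the last step left them, time stands still between calls to the robot, and variables do not carry over. Pictures are saved under pics/ and viewed, at most 10 in all, crops included, and the job is handed in when it is done.

Besides the shell and the picture viewer there is one more tool, called after "Call:" as a command line: name --argument value ..., lists and objects as JSON in quotes. apply_moves: Moves the arm, as the interface text tells. Its arguments: {"type":"object","properties":{"increments":{"type":"array"},"claw":{"type":"number"},"squeeze":{"type":"number"}},"required":["increments"]}

```bash
mkdir -p pics; ls
python3 - <<'E'
from cell import ctrl, imaging
import cv2,numpy as np
s=ctrl.get_state();print(s['clock'],s['tool_pos'],s['eef_rot'],s['width'])
for n in['scene','top']:
    d=imaging.snapshot(n);cv2.imwrite(f'pics/{n}0.png',d['pixels'])
    print(n,{k:v for k,v in d.items() if k!='pixels'})
E
```

```text
pics
0.0 [ 220.55629621 -475.98920068  249.74642717] [-1.79927593e+02 -1.08699832e-02  2.48546268e+01] 85.62615072794088
scene {'fov_y': 55.104111985325666, 'cx': 321.0995952786024, 'cy': 242.90972326055248, 'position': array([1052.36395515, -165.28119569,  852.11526774]), 'attitude': array([ 3.48933132e+01, -6.06406740e-02,  7.30438182e+01])}
top {'fov_y': 47.69683972186174, 'cx': 312.0891865694745, 'cy': 243.6222107012953, 'position': array([ 447.31895103,    5.6591153 , 1260.34749065]), 'attitude': array([  5.13391061,  -1.69994311, -89.59712749])}
```

View pics/top0.png

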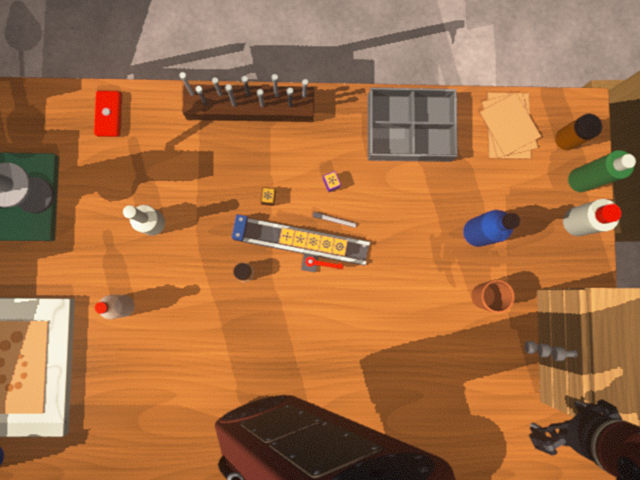

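View pics/scene0.png

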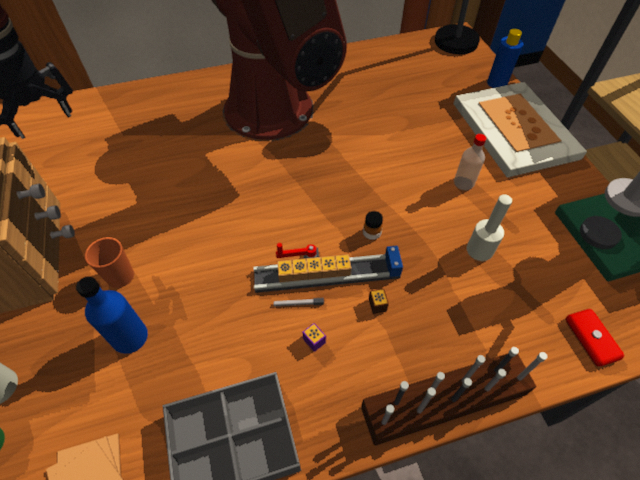

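The top view shows the rail running from the blue stop at (240,228) to its open end near (368,255). The five brass-topped blocks span about (287,236) to (341,246). The keeper is parked at (310–343,264) on the robot side. The purple look-alike is at (332,181) and the spare block at (268,196).

```bash
cat > h.py <<'E'
from cell import ctrl, imaging
import cv2,numpy as np
from scipy.spatial.transform import Rotation as R
def rpy(a): return R.from_euler('xyz',a,degrees=True).as_matrix()
def cam(name):
    s=ctrl.get_state(); d=imaging.snapshot(name)
    if name=='wrist':
        T=np.eye(4);T[:3,:3]=rpy(s['eef_rot']);T[:3,3]=s['tool_pos'];M=T@np.array(d['mount'])
        d['Rm'],d['p']=M[:3,:3],M[:3,3]
    else: d['Rm'],d['p']=rpy(d['attitude']),np.array(d['position'])
    d['f']=240/np.tan(np.radians(d['fov_y']/2)); return d
def ray(d,uv,z):
    uv=np.atleast_2d(uv).astype(float)
    v=np.c_[(uv[:,0]-d['cx'])/d['f'],-(uv[:,1]-d['cy'])/d['f'],-np.ones(len(uv))]@d['Rm'].T
    return d['p']+v*((z-d['p'][2])/v[:,2])[:,None]
def proj(d,P):
    q=(np.atleast_2d(P)-d['p'])@d['Rm']
    return np.c_[d['cx']+d['f']*q[:,0]/-q[:,2],d['cy']+d['f']*q[:,1]/q[:,2]]
def mask(im,lo,hi): 
    h=cv2.cvtColor(im,cv2.COLOR_BGR2HSV); return cv2.inRange(h,np.array(lo),np.array(hi))
def blobs(m,amin=30):
    n,l,st,c=cv2.connectedComponentsWithStats(m)
    return [(st[i,4],st[i,:4],c[i],l==i) for i in range(1,n) if st[i,4]>amin]
E
python3 - <<'E'
from h import *
for n in['top','scene']:
    d=cam(n);im=d['pixels']
    y=cv2.morphologyEx(mask(im,(18,120,120),(32,255,255)),cv2.MORPH_CLOSE,np.ones((5,5)))
    b=max((b for b in blobs(y) if b[2][1]<300 and b[2][1]>200),key=lambda b:b[0])
    pts=ray(d,np.argwhere(b[3])[:,::-1],44)[:,:2]
    r=cv2.minAreaRect(pts.astype(np.float32));print(n,'row',r,np.round(cv2.boxPoints(r)).tolist())
    for nm,m,z in[('blue',mask(im,(105,120,60),(125,255,255)),46),('red',mask(im,(0,200,120),(4,255,255))|mask(im,(176,200,120),(180,255,255)),38)]:
        for b in blobs(m,15):
            if 200<b[2][0]<410 and 200<b[2][1]<300:
                p=ray(d,np.argwhere(b[3])[:,::-1],z)[:,:2].astype(np.float32)
                r=cv2.minAreaRect(p);print(n,nm,b[:3],np.round(cv2.boxPoints(r)).tolist(),p.mean(0))
    cv2.imwrite(f'pics/c_{n}.png',cv2.resize(im[195:305,215:415],None,fx=4,fy=4,interpolation=cv2.INTER_CUBIC))
E
```

```text
top row ((562.2451171875, -31.36517333984375), (147.8089599609375, 33.28802490234375), 79.21239471435547) [[532.0, -101.0], [565.0, -107.0], [592.0, 38.0], [560.0, 44.0]]
top blue (np.int32(155), array([233, 216,  13,  24], dtype=int32), array([238.95483871, 227.41290323])) [[565.0, 129.0], [616.0, 120.0], [620.0, 140.0], [568.0, 149.0]] [591.65814 134.80171]
top red (np.int32(67), array([306, 257,  17,   9], dtype=int32), array([312.46268657, 261.59701493])) [[509.0, -16.0], [509.0, -53.0], [527.0, -52.0], [527.0, -16.0]] [516.75745 -30.97477]
top red (np.int32(27), array([331, 264,  11,   4], dtype=int32), array([336.40740741, 265.40740741])) [[505.0, -73.0], [505.0, -96.0], [512.0, -95.0], [512.0, -73.0]] [508.62    -85.08661]
scene row ((560.3424682617188, -30.32512664794922), (147.64317321777344, 32.2590217590332), 79.59781646728516) [[531.0, -100.0], [563.0, -106.0], [590.0, 39.0], [558.0, 45.0]]
scene blue (np.int32(215), array([387, 246,  15,  23], dtype=int32), array([394.1255814 , 257.45581395])) [[565.0, 128.0], [619.0, 119.0], [623.0, 142.0], [569.0, 151.0]] [594.5904  134.79193]
scene red (np.int32(19), array([277, 243,   5,   5], dtype=int32), array([279.        , 244.78947368])) [[482.0, -90.0], [492.0, -93.0], [495.0, -84.0], [484.0, -82.0]] [487.866   -86.95261]
scene red (np.int32(136), array([282, 245,  34,   9], dtype=int32), array([299.81617647, 250.13970588])) [[493.0, -82.0], [511.0, -86.0], [528.0, -18.0], [510.0, -13.0]] [514.2807   -47.774837]
```

Call:
apply_moves --increments '[{"xyz": [4, -2, 0], "twist": [0, 0, -5]}, {"xyz": [9, -4, 0], "twist": [0, 0, -11]}, {"xyz": [14, -6.5, 0], "twist": [0, 0, -18]}, {"xyz": [19, -9, -0.5], "twist": [0, 0, -25]}, {"xyz": [24, -11.2, -0.5], "twist": [0, 0, -31]}, {"xyz": [29, -13.5, -1], "twist": [0, 0, -37.5]}, {"xyz": [34, -15.9, -1], "twist": [0, 0, -44]}, {"xyz": [38.5, -18, -1], "twist": [0, 0, -50]}, {"xyz": [42.2, -19.7, -1], "twist": [0, 0, -54.6]}, {"xyz": [42.2, -19.7, -1], "twist": [0, 0, -54.6]}, {"xyz": [42.2, -19.7, -1], "twist": [0, 0, -54.6]}]' --claw 0 --squeeze 20

```text
clock: 1.58
tool_pos: [520.4, -120.3, 260.1]
eef_rot: [-180.0, 0.0, 79.4]
wrist_force: [0.6, -0.0, -0.1]
width: 0.2
grasp_force: 0.0
```

Run:
```python
from h import *
s=ctrl.get_state();print(s['clock'],s['tool_pos'],s['eef_rot'],s['width'],s['wrist_force'],ctrl.nose_length)
d=cam('wrist');print(d['p'],d['Rm'],d['fov_y']);cv2.imwrite('pics/w1.png',d['pixels'])
```

```text
1.575 [ 520.43281655 -120.34643194  260.07233193] [-1.79960865e+02  1.06990789e-02  7.94388279e+01] 0.15703391758075166 [ 0.5682875  -0.03757387 -0.06340587] 19.0
[534.64534318 -40.26682322 384.31976146] [[ 0.98287174  0.17454026  0.05915104]
 [-0.18428503  0.93340719  0.30787994]
 [-0.00147456 -0.31350714  0.9495847 ]] 65.00885820075037
```

View pics/w1.png

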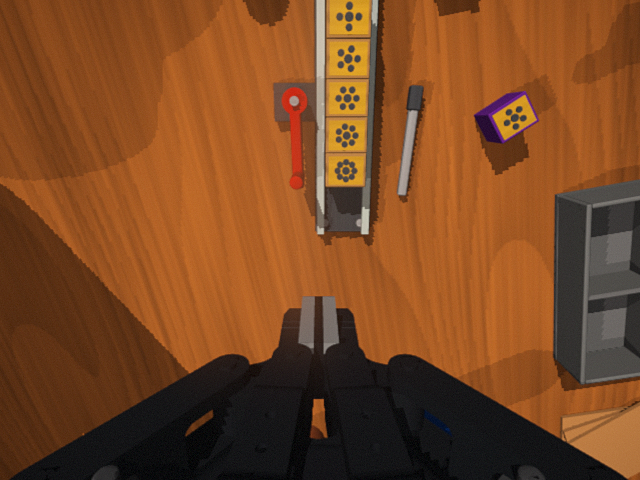

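The wrist view shows the tail brass edge at about (345,187), the keeper hub at (294,101), the pin top at (296,182) and the stamping tool at (410,140). The shut fingers lie along the rail direction.

Run:
```python
from h import *
d=cam('wrist');im=d['pixels']
y=mask(im,(18,120,120),(32,255,255)); y[:,:310]=0;y[:,385:]=0;y[200:]=0
y=cv2.morphologyEx(y,cv2.MORPH_CLOSE,np.ones((7,7)))
b=max(blobs(y),key=lambda b:b[0]);pts=ray(d,np.argwhere(b[3])[:,::-1],44)[:,:2]
r=cv2.minAreaRect(pts.astype(np.float32));print('row',r,np.round(cv2.boxPoints(r),1).tolist())
hub=ray(d,(294,101),39)[0];pin=ray(d,(296,182),66)[0]
W=ray(d,[(318,10),(318.5,233),(377,10),(367,233)],18)
print('hub',hub,'pin',pin,'dist',np.hypot(*(pin-hub)[:2]));print('walls',W)
th=np.radians(-10.6);ey=np.array([-np.sin(th),np.cos(th)]);ex=np.array([np.cos(th),np.sin(th)])
o=hub[:2]+45*ex+39*ey;print('origin from hub',o,'stop',o+120*ey)
for n,P in[('pin',pin[:2]),('rowc',np.array(r[0])),('brass corners',cv2.boxPoints(r))]:
    print(n,np.round(np.c_[(P-o)@ex,(P-o)@ey],1).tolist())
a=(pin-hub)[:2];print('keeper angle',np.arctan2(a@ex,-a@ey))
```

```text
row ((560.8534545898438, -30.618492126464844), (144.23399353027344, 31.537620544433594), 79.47785186767578) [[532.2000122070312, -98.5999984741211], [563.2000122070312, -104.4000015258789], [589.5, 37.400001525878906], [558.5, 43.20000076293945]]
hub [515.96164836 -24.41221113  39.        ] pin [505.89438961 -88.99209338  66.        ] dist 65.35985686927543
walls [[ 549.83614013   44.01221993   18.        ]
 [ 513.51839205 -151.41063679   18.        ]
 [ 599.23074218   34.69291989   18.        ]
 [ 562.01269452 -160.52414494   18.        ]]
origin from hub [567.36784174   5.64445671] stop [589.44200382 123.59669861]
pin [[-43.0, -104.3]]
rowc [[0.3, -36.8]]
brass corners [[-15.4, -109.0], [16.1, -108.9], [15.9, 35.3], [-15.6, 35.3]]
keeper angle 0.030361096469136987
```

Call:
apply_moves --increments '[{"xyz": [-0.8, 1.2, 3]}, {"xyz": [-1.6, 2.3, 7]}, {"xyz": [-1.6, 2.3, 11.5]}, {"xyz": [-1.6, 2.3, 16]}, {"xyz": [-1.6, 2.3, 19.5]}, {"xyz": [-1.6, 2.3, 21.3]}, {"xyz": [-1.6, 2.3, 21.9]}, {"xyz": [-1.6, 2.3, 21.9]}, {"xyz": [-1.6, 2.3, 21.9]}]'

```text
invalid input at $.increments[0]: expected keys xyz, twist
```

Run:
```python
from h import *
d=cam('wrist');cv2.imwrite('pics/w2.png',d['pixels'])
s=ctrl.get_state();print(s['tool_pos'],s['eef_rot'],s['wrist_force'])
```

```text
[ 520.24114654 -121.04613695  260.33746194] [-1.79989798e+02  7.19582607e-03  7.93559417e+01] [-0.39053721 -0.26814947  0.50645515]
```

View pics/w2.png

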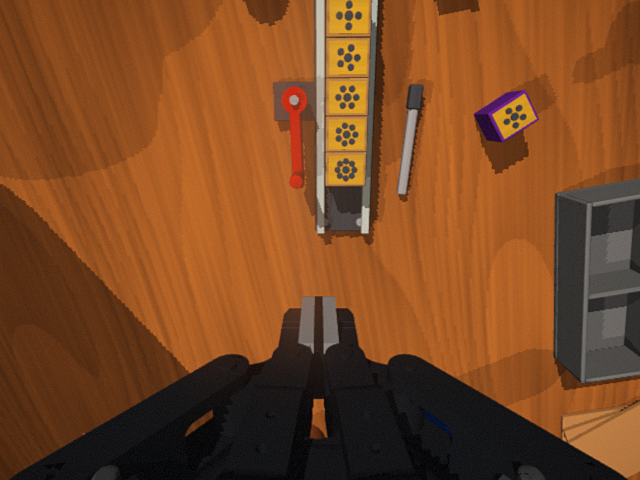

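The move was refused for a missing key, so the picture is unchanged. I'll resend with "twist" included.

Call:
apply_moves --increments '[{"xyz": [-0.8, 1.2, 3], "twist": [0, 0, 0]}, {"xyz": [-1.6, 2.3, 7], "twist": [0, 0, 0]}, {"xyz": [-1.6, 2.3, 11.5], "twist": [0, 0, 0]}, {"xyz": [-1.6, 2.3, 16], "twist": [0, 0, 0]}, {"xyz": [-1.6, 2.3, 19.5], "twist": [0, 0, 0]}, {"xyz": [-1.6, 2.3, 21.3], "twist": [0, 0, 0]}, {"xyz": [-1.6, 2.3, 21.9], "twist": [0, 0, 0]}, {"xyz": [-1.6, 2.3, 21.9], "twist": [0, 0, 0]}, {"xyz": [-1.6, 2.3, 21.9], "twist": [0, 0, 0]}]'

```text
clock: 2.85
tool_pos: [541.0, -140.6, 42.3]
eef_rot: [179.9, 0.0, 79.4]
wrist_force: [0.2, -0.9, -0.2]
width: -0.6
grasp_force: 0.0
```

Run:
```python
from h import *
d=cam('wrist');cv2.imwrite('pics/w3.png',d['pixels'])
s=ctrl.get_state();print(s['tool_pos'],s['eef_rot'],s['wrist_force'])
```

```text
[ 541.11034068 -140.55615659   42.30747649] [1.79904848e+02 1.91518411e-02 7.94434492e+01] [ 0.2059754   0.75234266 -0.10643974]
```

View pics/w3.png

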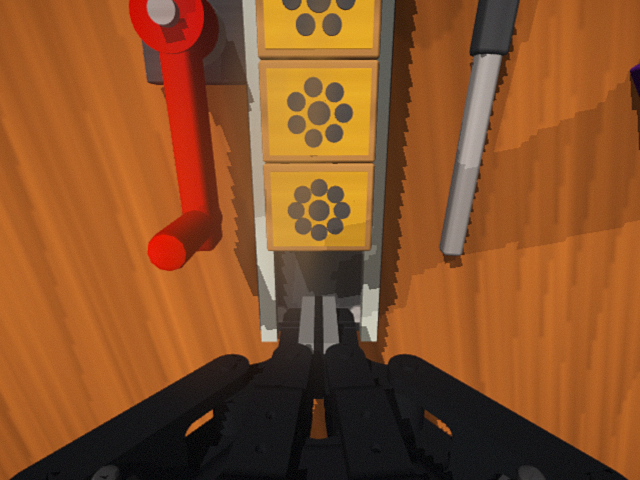

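The fingertips are centred in the channel behind the tail block's edge at (320,250). Before pushing past the keeper pin at (172,250), I'll check how wide the gripper linkage is at that height.

Run:
```python
from h import *
d=cam('wrist');M=np.array(d['mount']);print(M.round(3))
for uv in[(235,358),(290,310),(318,297),(190,385)]:
    v=M[:3,:3]@np.array([(uv[0]-d['cx'])/d['f'],-(uv[1]-d['cy'])/d['f'],-1])
    print(uv,[(z,(M[:3,3]+v*(z-M[2,3])/v[2])[:2].round(1).tolist()) for z in(19,0,-20,-40,-54)])
```

```text
[[-1.00000e-03  9.50000e-01  3.13000e-01  8.13050e+01]
 [ 1.00000e+00  1.00000e-03  1.00000e-03 -7.89000e-01]
 [ 1.00000e-03  3.13000e-01 -9.50000e-01 -1.24264e+02]
 [ 0.00000e+00  0.00000e+00  0.00000e+00  1.00000e+00]]
(235, 358) [(19, [-21.1, -38.1]), (0, [-7.5, -33.2]), (-20, [6.8, -28.0]), (-40, [21.1, -22.8]), (-54, [31.1, -19.1])]
(290, 310) [(19, [2.9, -13.0]), (0, [13.3, -11.4]), (-20, [24.3, -9.7]), (-40, [35.2, -8.0]), (-54, [42.9, -6.8])]
(318, 297) [(19, [9.1, -1.0]), (0, [18.6, -1.0]), (-20, [28.7, -1.0]), (-40, [38.8, -0.9]), (-54, [45.9, -0.9])]
(190, 385) [(19, [-35.6, -59.8]), (0, [-20.1, -52.0]), (-20, [-3.8, -43.7]), (-40, [12.5, -35.5]), (-54, [24.0, -29.7])]
```

Call:
apply_moves --increments '[{"xyz": [0.6, 0, 0], "twist": [0, 0, 0]}, {"xyz": [1.4, 0, 0], "twist": [0, 0, 0]}, {"xyz": [2.0, 0, 0], "twist": [0, 0, 0]}, {"xyz": [2.5, 0, 0], "twist": [0, 0, 0]}, {"xyz": [3.0, 0, 0], "twist": [0, 0, 0]}, {"xyz": [3.6, 0, 0], "twist": [0, 0, 0]}, {"xyz": [4.3, 0, 0], "twist": [0, 0, 0]}, {"xyz": [5.0, 0, 0], "twist": [0, 0, 0]}, {"xyz": [5.7, 0, 0], "twist": [0, 0, 0]}, {"xyz": [6.4, 0, 0], "twist": [0, 0, 0]}, {"xyz": [7.1, 0, 0], "twist": [0, 0, 0]}, {"xyz": [7.7, 0, 0], "twist": [0, 0, 0]}, {"xyz": [8.3, 0, 0], "twist": [0, 0, 0]}, {"xyz": [8.8, 0, 0], "twist": [0, 0, 0]}, {"xyz": [9.2, 0, 0], "twist": [0, 0, 0]}, {"xyz": [9.5, 0, 0], "twist": [0, 0, 0]}, {"xyz": [9.7, 0, 0], "twist": [0, 0, 0]}, {"xyz": [9.9, 0, 0], "twist": [0, 0, 0]}, {"xyz": [10.0, 0, 0], "twist": [0, 0, 0]}, {"xyz": [10.0, 0, 0], "twist": [0, 0, 0]}]'

```text
clock: 5.45
tool_pos: [558.8, -41.7, 41.3]
eef_rot: [-180.0, -0.0, 79.5]
wrist_force: [-0.1, -1.7, -0.4]
width: 0.2
grasp_force: 0.8
```

Run:
```python
from h import *
d=cam('wrist');cv2.imwrite('pics/w4.png',d['pixels'])
s=ctrl.get_state();print(s['clock'],s['tool_pos'],s['eef_rot'],s['wrist_force'])
```

```text
5.5 [558.79962137 -41.74294091  41.31524873] [ 1.79998121e+02 -1.99381903e-02  7.94582546e+01] [ 0.80657264 -0.2543726   0.08712764]
```

View pics/w4.png

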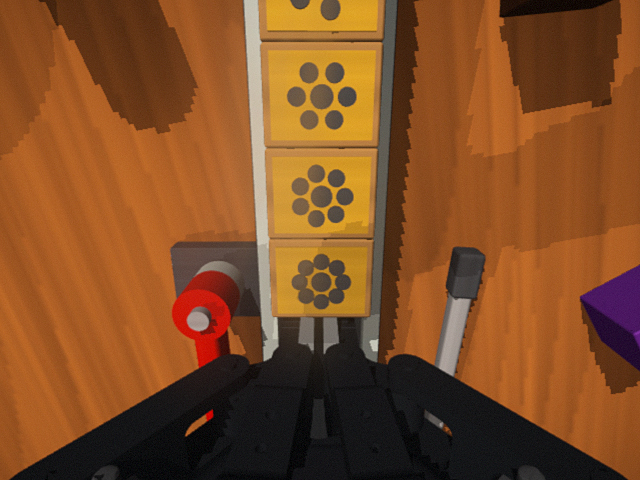

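The fingers are against the tail block (edge at row 317) and the row is still in one train. I'll creep on until the stop pushes back.

Call:
apply_moves --increments '[{"xyz": [0.1, 0, 0], "twist": [0, 0, 0]}, {"xyz": [0.2, 0, 0], "twist": [0, 0, 0]}, {"xyz": [0.3, 0, 0], "twist": [0, 0, 0]}, {"xyz": [0.4, 0, 0], "twist": [0, 0, 0]}, {"xyz": [0.5, 0, 0], "twist": [0, 0, 0]}, {"xyz": [0.5, 0, 0], "twist": [0, 0, 0]}]'

```text
clock: 6.25
tool_pos: [559.7, -36.8, 41.3]
eef_rot: [180.0, -0.0, 79.5]
wrist_force: [-0.8, -1.5, 0.4]
width: -0.1
grasp_force: 0.9
```

Call:
apply_moves --increments '[{"xyz": [0.1, 0, 0], "twist": [0, 0, 0]}, {"xyz": [0.2, 0, 0], "twist": [0, 0, 0]}, {"xyz": [0.3, 0, 0], "twist": [0, 0, 0]}, {"xyz": [0.3, 0, 0], "twist": [0, 0, 0]}]'

```text
clock: 6.75
tool_pos: [560.1, -34.6, 41.3]
eef_rot: [-180.0, 0.1, 79.4]
wrist_force: [-1.6, -5.4, 0.7]
width: -0.2
grasp_force: 3.0
```

Force is rising, so I'll go a little further to confirm the stop.

Call:
apply_moves --increments '[{"xyz": [0.1, 0, 0], "twist": [0, 0, 0]}, {"xyz": [0.2, 0, 0], "twist": [0, 0, 0]}, {"xyz": [0.2, 0, 0], "twist": [0, 0, 0]}]'

```text
clock: 7.12
tool_pos: [560.2, -34.5, 41.4]
eef_rot: [-180.0, 0.3, 79.4]
wrist_force: [-3.7, -14.0, 1.9]
width: -0.2
grasp_force: 7.5
```

Run:
```python
from h import *
for n in['top','scene']:
    d=cam(n);im=d['pixels']
    cv2.imwrite(f'pics/x_{n}.png',cv2.resize(im[190:300,215:415],None,fx=4,fy=4,interpolation=cv2.INTER_CUBIC))
a=[cv2.imread(f'pics/x_{n}.png')[60:340] for n in['top','scene']];cv2.imwrite('pics/x.png',np.vstack(a))
s=ctrl.get_state();print(s['clock'],s['tool_pos'],s['wrist_force'])
```

```text
7.225 [560.21661983 -34.43948038  41.35818634] [ -2.76630996 -14.50216039   2.30619795]
```

View pics/x.png

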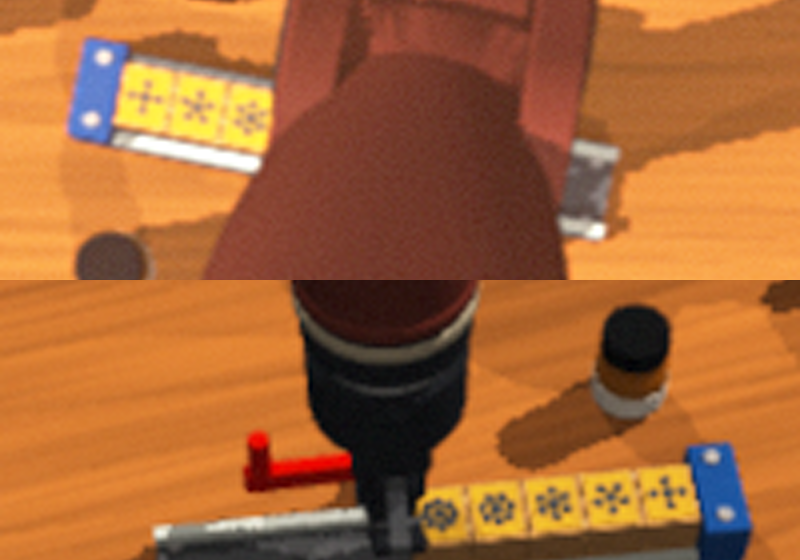

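The top half shows the lead block against the blue stop at (120,90), with no gaps in the row. The lower half shows the fingers at the tail and the keeper still parked. The row is home at about 14 N. Next I'll back off, lift and come down on the robot side of the pin.

Call:
apply_moves --increments '[{"xyz": [-0.5, 0, 0], "twist": [0, 0, 0]}, {"xyz": [-1.5, 0, 0], "twist": [0, 0, 0]}, {"xyz": [-2.5, 0, -1], "twist": [0, 0, 0]}, {"xyz": [-3, 0, -4], "twist": [0, 0, 0]}, {"xyz": [-3, 0, -7], "twist": [0, 0, 0]}, {"xyz": [-4, -1, -8], "twist": [0, 0, 0]}, {"xyz": [-5.5, -4, -8], "twist": [0, 0, 0]}, {"xyz": [-6.8, -6.5, -8], "twist": [0, 0, 0]}, {"xyz": [-6.8, -7.9, -8], "twist": [0, 0, 0]}, {"xyz": [-6.8, -7.9, -7], "twist": [0, 0, 0]}, {"xyz": [-6.8, -7.9, -5], "twist": [0, 0, 0]}, {"xyz": [-6.8, -7.9, -3], "twist": [0, 0, 0]}, {"xyz": [-6.8, -7.9, -2.2], "twist": [0, 0, 0]}, {"xyz": [-6.8, -7.9, -2.2], "twist": [0, 0, 0]}, {"xyz": [-6.8, -7.9, -2.2], "twist": [0, 0, 0]}]'

```text
clock: 9.1
tool_pos: [471.0, -84.5, 63.7]
eef_rot: [180.0, 0.0, 79.5]
wrist_force: [0.2, -0.1, 1.3]
width: 0.2
grasp_force: 0.0
```

Run:
```python
from h import *
d=cam('wrist');cv2.imwrite('pics/w5.png',d['pixels'])
s=ctrl.get_state();p=np.array(s['tool_pos']);print(s['clock'],p,s['eef_rot'],s['wrist_force'])
th=np.radians(-10.55);ey=np.array([-np.sin(th),np.cos(th)]);ex=np.array([np.cos(th),np.sin(th)])
q=p[:2]-[567.4,5.6];print('rail',q@ex,q@ey)
```

```text
9.15 [471.10389613 -84.53627075  63.83977093] [1.79937603e+02 6.89649850e-03 7.94651502e+01] [0.12593887 0.11139264 0.82910696]
rail -78.16490065063843 -106.2437538438218
```

View pics/w5.png

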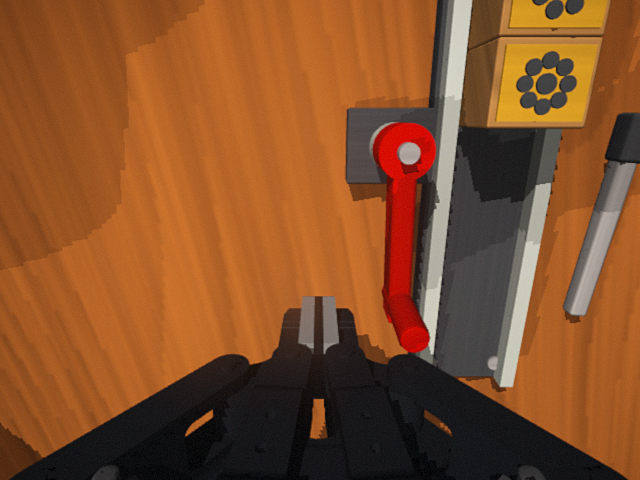

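The pin is at (413,340), to the right of the fingertips at (320,300), and the tail block is still home. Now I'll sweep the pin round its arc.

Call:
apply_moves --increments '[{"xyz": [0, 0.6, 0], "twist": [0, 0, 0]}, {"xyz": [0, 1.3, 0], "twist": [0, 0, 0]}, {"xyz": [-0.1, 2.2, 0], "twist": [0, 0, 0]}, {"xyz": [-0.2, 3.1, 0], "twist": [0, 0, 0]}, {"xyz": [-0.2, 4.0, 0], "twist": [0, 0, 0]}, {"xyz": [-0.1, 4.8, 0], "twist": [0, 0, 0]}, {"xyz": [0.2, 5.6, 0], "twist": [0, 0, 0]}, {"xyz": [0.5, 6.4, 0], "twist": [0, 0, 0]}, {"xyz": [1.0, 7.2, 0], "twist": [0, 0, 0]}, {"xyz": [1.6, 8.0, 0], "twist": [0, 0, 0]}, {"xyz": [2.4, 8.7, 0], "twist": [0, 0, 0]}, {"xyz": [3.2, 9.2, 0], "twist": [0, 0, 0]}, {"xyz": [3.8, 9.5, 0], "twist": [0, 0, 0]}, {"xyz": [4.4, 9.7, 0], "twist": [0, 0, 0]}, {"xyz": [4.4, 9.7, 0], "twist": [0, 0, 0]}]'

```text
clock: 11.02
tool_pos: [574.1, -58.4, 63.4]
eef_rot: [180.0, -0.0, 79.5]
wrist_force: [0.2, -0.1, 0.4]
width: 0.0
grasp_force: 0.0
```

Call:
apply_moves --increments '[{"xyz": [0.2, 0, 0], "twist": [0, 0, 0]}, {"xyz": [0.4, 0, 0], "twist": [0, 0, 0]}, {"xyz": [0.6, 0, 0], "twist": [0, 0, 0]}, {"xyz": [0.6, 0, 0], "twist": [0, 0, 0]}]'

```text
clock: 11.52
tool_pos: [575.0, -52.9, 63.3]
eef_rot: [-180.0, -0.0, 79.5]
wrist_force: [-0.3, 0.6, -0.2]
width: 0.3
grasp_force: 0.0
```

Run:
```python
from h import *
d=cam('wrist');cv2.imwrite('pics/w6.png',d['pixels'])
s=ctrl.get_state();p=np.array(s['tool_pos']);print(s['clock'],p,s['wrist_force'])
th=np.radians(-10.55);ey=np.array([-np.sin(th),np.cos(th)]);ex=np.array([np.cos(th),np.sin(th)])
q=p[:2]-[567.4,5.6];print('rail',q@ex,q@ey)
```

```text
11.575 [574.86659983 -52.87604374  63.29106297] [-0.05375552 -0.35748331 -0.48148467]
rail 18.04696468470024 -56.12044966252429
```

View pics/w6.png

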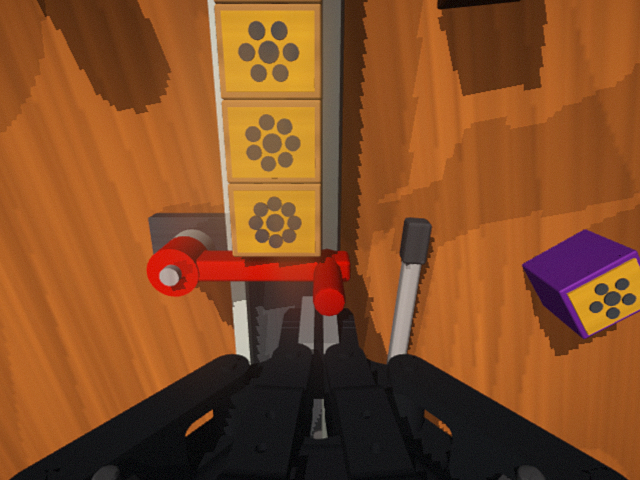

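The keeper bar now lies nearly straight across behind the tail block, with its pin at (330,300) just ahead of the fingertips. I'll press it gently onto its hard stop.

Call:
apply_moves --increments '[{"xyz": [0.1, 0.1, 0], "twist": [0, 0, 0]}, {"xyz": [0.2, 0.2, 0], "twist": [0, 0, 0]}, {"xyz": [0.3, 0.2, 0], "twist": [0, 0, 0]}, {"xyz": [0.3, 0.2, 0], "twist": [0, 0, 0]}]'

```text
clock: 12.08
tool_pos: [575.8, -52.1, 63.0]
eef_rot: [-179.8, 0.2, 79.4]
wrist_force: [-7.2, -9.5, 2.6]
width: 0.1
grasp_force: 5.3
```

Call:
apply_moves --increments '[{"xyz": [0.1, 0, 0], "twist": [0, 0, 0]}, {"xyz": [0.2, 0, 0], "twist": [0, 0, 0]}, {"xyz": [0.2, 0, 0], "twist": [0, 0, 0]}]'

```text
clock: 12.45
tool_pos: [575.9, -51.7, 63.0]
eef_rot: [-179.8, 0.4, 79.3]
wrist_force: [-9.0, -17.2, 2.2]
width: -0.1
grasp_force: 9.0
```

Call:
apply_moves --increments '[{"xyz": [-0.5, -0.1, 0], "twist": [0, 0, 0]}, {"xyz": [-1.5, -0.1, 0], "twist": [0, 0, 0]}, {"xyz": [-3, -0.1, 0], "twist": [0, 0, 0]}, {"xyz": [-4.5, 0, -2], "twist": [0, 0, 0]}, {"xyz": [-5.5, 0, -6], "twist": [0, 0, 0]}, {"xyz": [-6.5, 0, -10], "twist": [0, 0, 0]}, {"xyz": [-7.5, 0, -14], "twist": [0, 0, 0]}, {"xyz": [-8, 0, -16], "twist": [0, 0, 0]}, {"xyz": [-8, 0, -16], "twist": [0, 0, 0]}, {"xyz": [-8, 0, -16], "twist": [0, 0, 0]}]'

```text
clock: 13.7
tool_pos: [562.7, -127.2, 222.3]
eef_rot: [-179.9, -0.0, 79.4]
wrist_force: [-0.2, 0.0, -0.0]
width: 0.1
grasp_force: 0.0
```

Run:
```python
from h import *
d=cam('wrist');cv2.imwrite('pics/w7.png',d['pixels']);im=d['pixels']
s=ctrl.get_state();print(s['clock'],s['tool_pos'],s['wrist_force'])
```

```text
13.75 [ 562.59367338 -126.96901964  222.04770186] [ 0.27428075 -0.60117642  0.51608491]
```

View pics/w7.png

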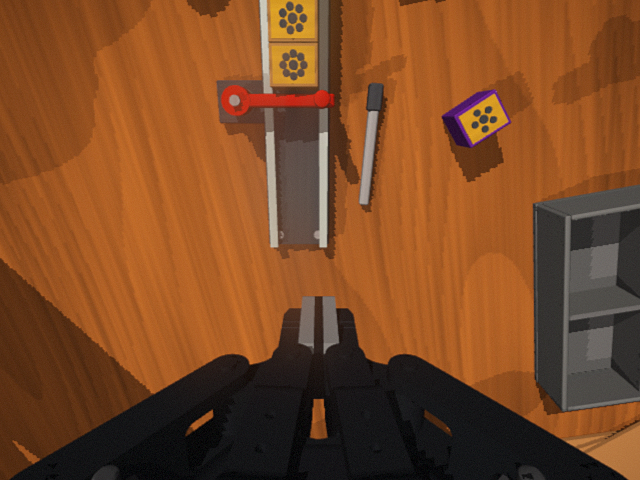

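The keeper (235,100)–(330,100) lies across behind the tail block (edge at row 88), the stamping tool and purple block look undisturbed, and the arm is clear. One numeric check, then I'll hand in.

Run:
```python
from h import *
d=cam('wrist');im=d['pixels']
r=mask(im,(0,180,90),(5,255,255))|mask(im,(175,180,90),(180,255,255))
b=max((b for b in blobs(r) if b[2][1]<200),key=lambda b:b[0])
m=b[3].copy();m[:,:250]=0;m[:,310:]=0
p=ray(d,np.argwhere(m)[:,::-1],38)[:,:2].astype(np.float32)
v=cv2.fitLine(p,cv2.DIST_L2,0,.01,.01).ravel();print('bar dir deg (want -10.5)',np.degrees(np.arctan(v[1]/v[0])))
d=cam('scene')
y=cv2.morphologyEx(mask(d['pixels'],(18,120,120),(32,255,255)),cv2.MORPH_CLOSE,np.ones((5,5)))
b=max((b for b in blobs(y) if 200<b[2][1]<300),key=lambda b:b[0])
q=ray(d,np.argwhere(b[3])[:,::-1],44)[:,:2]-[567.4,5.6]
th=np.radians(-10.55);print('row y',np.percentile(q@[-np.sin(th),np.cos(th)],[0.5,99.5]),'want ~-29..118')
ctrl.hand_in()
```

```text
bar dir deg (want -10.5) -11.258812
row y [-27.03848301 117.94061671] want ~-29..118
the job is handed in; nothing more can be done
```

The row is home against the blue stop (stop contact felt at about 14 N) and the keeper is on its hard stop across the rail, measuring within 1° of square; I moved nothing else that I could see, finished clear, and handed the job in at about 14 s, with no verdict returned.

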